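# Set the craft lamp to its fourth notch and switch it on

## Robot

A 6-joint arm with a two-finger parallel gripper is mounted at the origin on the work surface. World frame = base frame: x ahead of the robot, y to its left, z up, the work surface at z = 0. Lengths are in m, angles in degrees, forces in N, time in s.
With the tool pointing down it reaches from about 0.4 to 0.825 m from the base axis. Payload 7 kg.
Tool frame: the origin (TCP) lies between the finger pads; the fingertips stand 11 mm ahead of it and the grasp point (between the pads) lies 8 mm behind it (r.tcp_to_tips is the distance from the TCP to the fingertips, in m); x points along the fingers, y is the direction in which the jaws open and shut, and the axes are right-handed (so a half turn about x gives the same grasp; the last joint's range is limited). The gripper opens to 88 mm and grips with 3 to 60 N. Pads are 19 mm wide; open, the fingers measure 130 mm over their backs; the gripper's body (78 mm by 193 mm) begins 47 mm behind the grasp point.
Start: joints at [-46.69, 20.546, 0.682, 0, -70.136, -16.507], TCP at [0.304, -0.602, 0.238] pointing down, gripper open.
Joint ranges: [-176.03, 176.03], [-82.01, 121.73], [-58.28, 71.71], [-173.87, 95.51], [-174.79, -0.11], [-173.66, 173.66]. Speed limits (degrees/s): [136.94, 136.94, 172.46, 180, 180, 180].

## Interface

Orientations are given as [roll, pitch, yaw] about the fixed x, y, z axes, in that order (R = Rz(yaw) Ry(pitch) Rx(roll)).
In Python, from plant import r gives the robot as it stands.
- The arm moves only by the tool arm_command, never from a script. Its argument "plan" is a list of rows, each an object of numbers: "dx", "dy", "dz": the shift along the tool's x, y, z each as a share of 0.02 m, from -1 to 1; "wx", "wy", "wz": the turn, a rotation vector about the tool's x, y, z each as a share of 0.08 rad, from -1 to 1. In form: [{"dx": .., "dy": .., "dz": .., "wx": .., "wy": .., "wz": ..}, ...]. A call has 1 to 20 rows; each row shifts and turns the pose as measured when the row begins, along the tool's axes as they then stand; what a row does not reach is not made up. A row lasts 1/12 s, in which the tool goes at most 41.7 mm and 7.16 degrees, less where a joint would pass 70% of its speed; a pose out of reach is approached as far as the arm can. A call with a number of a shift or a turn outside -1 to 1 is refused whole. A call with a gripper value outside its range is refused whole. "fingers" is the closure, from -1 (fully open) to 1 (shut), so that 0 is half open, set as the call begins (left out, the last holds). The fingers move at their own pace and stop on an object; "force" is the grip in N (left out, the last holds). Time passes only in rows, so rows that do not move let the fingers close. It gives the time, the measured TCP pose, the force and the opening at its end, in the units of the state.
- r.get_state(): the state, without advancing time (a new reading comes with each control period).
- r.capture(name): name is "scene" or "top" or "wrist"; returns (picture, depth): 420x560x3 uint8, red, green, blue; 420x560 float32, m along the optical axis (not along the pixel's ray), 0 where there is no reading.
- r.camera_model(name): a dict with "vertical_fov" (degrees; the focal length in pixels is half the picture's height over the tangent of half this angle, whatever the lens; pixels are square), "cx", "cy" (the principal point, pixels), "R" (3x3) and "t" (3): a world point X has camera coordinates R X + t. Camera axes: x right, y down, z forward; pixel columns grow to the right and rows downward; lengths in m; the calibration is good to about 2 mm. A picture is of the moment at which its call begins: read the wrist's pose just before it. camera_model takes no time and is no camera call; for the wrist camera it gives the pose at the moment of the call.
- r.close_job(): hands the job in, once; it reports no verdict.
Trained networks look in the newest picture that a camera, given by its name, has taken for a name from the list of things; names that differ only in an ending like _2 or _b are one class to them, and where a whole thing is asked for, a point or a joint stands for the part that bears it (a point fixed in the world has none). Each returns a list of dicts, best first, with "score" (0 to 1); they miss things now and then, are a little off and sometimes report something else, mostly with a low value. They report only what shows in the picture. A call takes as long as a camera call.
- r.cut_out(camera, query): "mask" (420x560 bool, what is visible of it) and "bbox" ([left, top, width, height] in pixels, round what is visible of it).
- r.spot_point(camera, query): "centre" ([column, row] in pixels: a listed point, or the origin of a listed thing).
The state is a dict: "time_s": time; "joints": joint angles; "qd": joint speeds; "joint_torque": joint torques, N m; "tcp_pos": TCP position; "eef_rot": TCP orientation; "contact_force": force on the tool from outside, world axes, zero at the start; "moment": the same for the moment, N m; "gripper_width": finger opening in m.
Only numpy, scipy, OpenCV 4.12 (cv2) and the standard library are available. Lean on these libraries where they do the work, as an engineer would, in place of code of your own. Each camera call takes 0.05 s, during which the arm holds its last target.

## Task

Set up the craft lamp for the next painter: lift it by the black grip on its column until it rests on its fourth notch (four clicks up from its lowest position, where it stands now, so that exactly four teeth show above the pawl housing), and let go; do not go past the fourth click, as it cannot come down again. Then press the round key fully and let it come up, and after that the long bar key, one at a time, leaving the small square key alone. Do not knock over the paint bottle or the brush jar.

Things in the scene. Friction and masses are not known exactly. Their poses are not given: they have to be found in the camera images.
- lamp: Craft lamp, fixed; its place and yaw change. White base 250 x 190 x 40 mm; origin on the table under the base's middle. Its x axis points from the key panel (x -73) to the column (axis at x +60, y 0); z is up. The aluminium pawl housing round the column reaches x +44 to +109, y -19 to +19, up to z 125.
- lamp_head (a point): Centre of the lamp head, a white bar 52 x 200 x 22 mm (lamp x, y, z) that the column carries out to +y: at lamp x +60, y +145, 152 mm above the table plus the column's joint value. Its top lies 44 mm below the grip's centre. It is not above the keys.
- column (a joint): Height of the steel ratchet column, m: 0 lowest, growing upward, stop at 0.108. Six teeth 20 mm apart on its +x side; a spring pawl holds it at 0, 0.020, 0.040, 0.060, 0.080 (fourth notch), 0.100, within 2 mm. Passing each it clicks; let go in between, it drops to the notch below. At notch n, n teeth show above the housing. Starts at 0. Lifting takes 6 to 15 N.
- lamp_grip (a point): Centre of the black grip on top of the column: an upright block 60 mm along lamp x, 20 mm thick along lamp y, 45 mm high, to be pinched across its 20 mm from above; axes as lamp. It is 207.5 mm above the table plus the column's joint value, and rises with the column.
- tooth_top (a point): Middle of the upper face of the column's topmost tooth (9 x 22 x 6 mm), 121 mm above the table plus the joint value; axes as lamp.
- round_key_top (a point): Middle of the top of the round black key, 36 mm across, 52 mm above the table, at lamp x -73, y +60; axes as lamp. Press straight down.
- square_key_top (a point): Middle of the top of the small square black key, 24 x 24 mm, between the two others at lamp x -73, y 0. Not to be pressed.
- bar_key_top (a point): Middle of the top of the long black bar key, 60 mm along lamp x, 22 mm wide, 52 mm above the table, at lamp x -73, y -60. Press straight down.
- round_key (a joint): How far the round key is pressed, m: 0 up, 0.006 fully down. Its spring needs 1.5 N to start and 5 N fully down, and brings it up again.
- square_key (a joint): The same for the square key.
- bar_key (a joint): The same for the bar key.
- bottle_mid (a point): Half-way up a blue paint bottle, 44 mm across, 120 mm high, standing loose beside the lamp's base on its +y side, z along the bottle.
- jar_mid (a point): 48 mm up a white jar 72 mm across and 95 mm high, with brushes standing in it to about 178 mm, loose beside the lamp's base on its -y side, z along the jar.

How it is judged (in metres and radians):
On the way, in this order (a step that is already met when the one before it is completed fails the run):
1. the column rests on its fourth notch, let go by the gripper (value of joint column between 0.075 and 0.087 m and contact force between the fingers and column below 0.3 N and velocity of joint column between -0.01 and 0.01 m/s), for 0.2 s.
2. the round key is pressed down, the other keys up (value of joint column between 0.075 and 0.087 m and value of joint round_key above 0.004 m and value of joint each of square_key, bar_key below 0.002 m), for 0.05 s.
3. then the bar key is pressed down, the other keys up (value of joint column between 0.075 and 0.087 m and value of joint bar_key above 0.004 m and value of joint each of square_key, round_key below 0.002 m), for 0.05 s.
At the end, for the whole second after the job is handed in: The column rests on its fourth notch (joint 0.075 to 0.087), all three keys are up (less than 2 mm pressed), the paint bottle and the brush jar stand upright (tilt under 0.3 rad). On the way each of the two keys was pressed more than 4 mm (value of joint column between 0.075 and 0.087 m and value of joint each of round_key, square_key, bar_key below 0.002 m and velocity of joint column below 0.01 m/s and angle between each of bottle_mid, jar_mid's own z axis and vertical below 0.3 rad); the robot touches nothing.
It fails at once if the column is raised to the fifth click (value of joint column above 0.097 m).
It fails at once if the square key is pressed (value of joint square_key above 0.003 m).
It fails at once if a key is pressed before the column has reached its fourth notch (value of joint column below 0.075 m and value of joint any of round_key, bar_key above 0.003 m).
It fails at once if the round and the bar key are pressed together (value of joint each of round_key, bar_key above 0.003 m).
It fails at once if the paint bottle or the brush jar is knocked over (angle between any of bottle_mid, jar_mid's own z axis and vertical above 0.6 rad).
It also fails if it takes over 53 s, if anything falls off the work surface, if the arm or the gripper's body presses on something with over 40 N, if the wrist force passes 120 N, or if a joint passes its speed limit or range.

## Working session

There is one attempt and no reset: what is moved stays moved. The work goes in short steps, Python scripts to look and compute and a tool call to move; the robot and the scene stay as the last step left them, time stands still between calls to the robot, and variables do not carry over. Pictures are saved under pics/ and viewed, and the job is handed in when it is done.

Besides the shell and the picture viewer there is one more tool, called after ">>>" in YAML: its name, and indented under it one key for each argument. arm_command: Moves the arm, as the interface text tells. Shift numbers are shares of 0.02 m and turn numbers shares of 0.08 rad, none past 1 either way. Its arguments: {"type":"object","properties":{"plan":{"type":"array","items":{"type":"object","properties":{"dx":{"type":"number"},"dy":{"type":"number"},"dz":{"type":"number"},"wx":{"type":"number"},"wy":{"type":"number"},"wz":{"type":"number"}}}},"fingers":{"type":"number"},"force":{"type":"number"}},"required":["plan"]}

```bash
ls; mkdir -p pics; cat > h.py <<'E'
import numpy as np, cv2
from plant import r
def save(n,p): cv2.imwrite('pics/'+p,cv2.cvtColor(n,cv2.COLOR_RGB2BGR))
def cam(n):
    m=r.camera_model(n); f=210/np.tan(np.radians(m['vertical_fov'])/2)
    return f,m['cx'],m['cy'],np.array(m['R']),np.array(m['t']),m
def px2w(n,u,v,d):
    f,cx,cy,R,t,_=cam(n); return R.T@(np.array([(u-cx)/f*d,(v-cy)/f*d,d])-t)
def px_z(n,u,v,z):
    f,cx,cy,R,t,_=cam(n); c=-R.T@t; d=R.T@np.array([(u-cx)/f,(v-cy)/f,1]); return c+d*(z-c[2])/d[2]
def w2px(n,X):
    f,cx,cy,R,t,_=cam(n); p=R@np.array(X)+t; return np.array([cx+f*p[0]/p[2],cy+f*p[1]/p[2],p[2]])
E
python3 - <<'E'
from h import *
print(r.get_state())
for n in ('scene','top'):
    print(cam(n)[5])
    p,d=r.capture(n); save(p,n+'0.png'); np.save(n+'0.npy',d)
    for q,z in (('lamp_grip',.2075),('round_key_top',.052),('square_key_top',.052),('bar_key_top',.052),('tooth_top',.121),('lamp_head',.152),('bottle_mid',.06),('jar_mid',.048)):
        s=r.spot_point(n,q)
        for o in s[:2]: print(n,q,o['score'],np.round(o['centre']),px_z(n,*o['centre'],z).round(4))
print(r.get_state()['time_s'])
E
```

```text
pics
{'time_s': 0.0, 'joints': array([-4.66889424e+01,  2.05910148e+01,  6.31143730e-01, -1.95748861e-02,
       -7.01351807e+01, -1.65068529e+01]), 'qd': array([-0.02451182,  0.05508456, -0.0628293 ,  0.04919523,  0.00788548,
        0.01588318]), 'joint_torque': array([-9.36293945e-04, -5.82717204e+01,  2.93064594e+01,  6.99743316e+00,
        6.87775886e-03, -1.53573164e-04]), 'tcp_pos': array([ 0.3041345 , -0.60205161,  0.23660915]), 'eef_rot': array([ 95.55177877,  89.90318279, 122.34931664]), 'contact_force': array([-0.32627643, -0.28577295, -0.21546946]), 'moment': array([ 0.06110054,  0.00918527, -0.03373212]), 'gripper_width': 0.08778612179450652}
{'vertical_fov': 45.946896180024936, 'cx': 275.2595799002657, 'cy': 196.20386231448322, 'R': array([[-0.0643489 ,  0.99790252,  0.00705585],
       [ 0.84497203,  0.05824629, -0.53162924],
       [-0.53092513, -0.02824776, -0.8469478 ]]), 't': array([ 0.03780156, -0.42456695,  1.3310617 ])}
scene lamp_grip 0.8 [192. 199.] [ 0.647  -0.1347  0.2075]
scene round_key_top 0.69 [223. 178.] [ 0.4993 -0.1151  0.052 ]
scene square_key_top 0
[... 392 characters left out ...]

scene jar_mid 0.5 [196. 228.] [ 0.6174 -0.1534  0.048 ]
{'vertical_fov': 48.62292278391189, 'cx': 283.2363605074841, 'cy': 202.21516804719425, 'R': array([[ 0.00300441, -0.99998834, -0.00378164],
       [-0.99633465, -0.0026701 , -0.08549927],
       [ 0.08548818,  0.00402465, -0.99633106]]), 't': array([-0.01913091,  0.5916799 ,  0.89401038])}
top round_key_top 0.49 [334. 250.] [ 0.499  -0.1154  0.052 ]
top square_key_top 0.64 [368. 244.] [ 0.51  -0.179  0.052]
top bar_key_top 0.59 [393. 232.] [ 0.532  -0.2265  0.052 ]
top tooth_top 0.71 [349. 158.] [ 0.6623 -0.1348  0.121 ]
top bottle_mid 0.73 [290. 264.] [ 0.4718 -0.0312  0.06  ]
top jar_mid 0.79 [435. 158.] [ 0.6772 -0.3118  0.048 ]
0.9
```

```bash
python3 - <<'E'
import cv2,numpy as np
a=cv2.imread('pics/scene0.png');b=cv2.imread('pics/top0.png')
a=cv2.resize(a[100:310,60:340],None,fx=2.8,fy=2.8);b=cv2.resize(b[100:310,240:520],None,fx=2.8,fy=2.8)
cv2.imwrite('pics/a.png',a);cv2.imwrite('pics/b.png',b)
E
```

```text
(no output)
```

View pics/a.png

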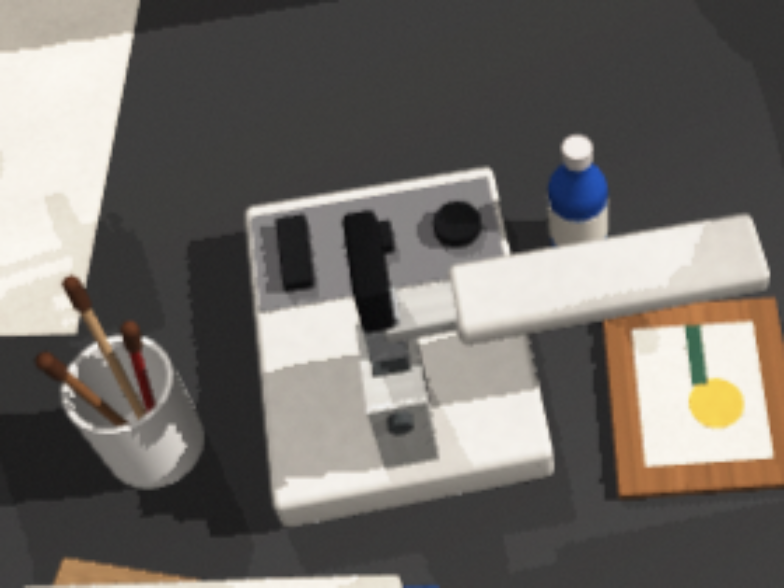

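View pics/b.png

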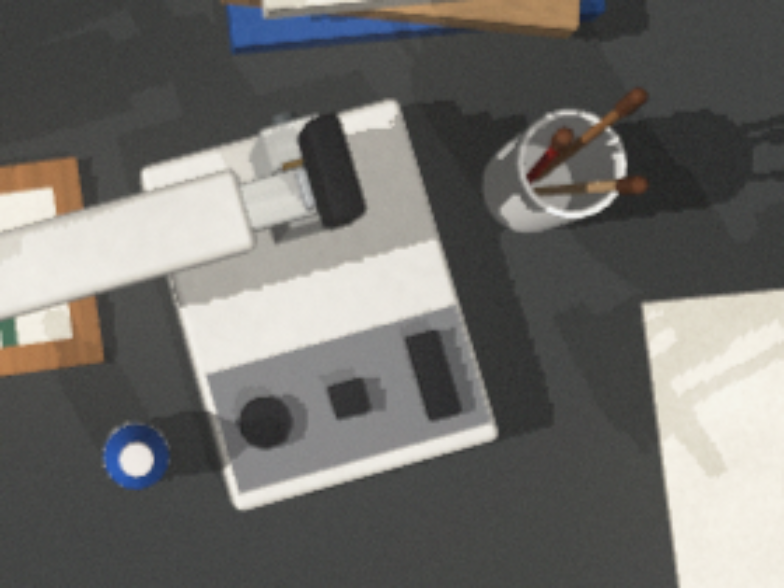

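The top view shows the round key at crop (265,422), the square at (350,397), the bar at (434,375) and the grip at (332,170). Next I fit the lamp pose.

```bash
python3 - <<'E'
from h import *
D=np.load('top0.npy')
S=np.load('scene0.npy')
pts=[]
for nm,(a,b),z,L in (('round',(265,422),.052,(-73,60)),('sq',(347,397),.052,(-73,0)),('bar',(433,375),.052,(-73,-60)),('grip',(332,170),.23,(60,0)),('base1',(398,100),.04,(125,-95)),('base2',(143,174),.04,(125,95)),('base3',(495,440),.04,(-125,-95)),('base4',(238,508),.04,(-125,95))):
    u,v=240+(a)/2.8,100+b/2.8
    w=px_z('top',u,v,z); wd=px2w('top',u,v,D[int(v),int(u)])
    print(nm,w.round(4),wd.round(4)); pts.append((L[0]/1000,L[1]/1000,w[0],w[1]))
P=np.array(pts);A=P[:,:2];B=P[:,2:]
def fit(idx):
    a=A[idx];b=B[idx];ac=a-a.mean(0);bc=b-b.mean(0)
    th=np.arctan2((ac[:,0]*bc[:,1]-ac[:,1]*bc[:,0]).sum(),(ac*bc).sum())
    R=np.array([[np.cos(th),-np.sin(th)],[np.sin(th),np.cos(th)]]);o=b.mean(0)-R@a.mean(0)
    print(np.degrees(th),o.round(4),((a@R.T+o-b)*1000).round(1).tolist());return th,R,o
th,R,o=fit(list(range(8)))
for n,p in dict(grip=(.06,0),round=(-.073,.06),sq=(-.073,0),bar=(-.073,-.06)).items(): print(n,(R@np.array(p)+o).round(4))
# grip points by depth cloud, both cams
for n,DD in (('top',D),('scene',S)):
    f,cx,cy,Rc,t,_=cam(n); v,u=np.mgrid[0:420,0:560]; d=DD
    X=(np.stack([(u-cx)/f*d,(v-cy)/f*d,d],-1)-t)@Rc
    m=(X[...,2]>.215)&(X[...,2]<.24)&(np.hypot(X[...,0]-.65,X[...,1]+.14)<.05)&(d>0)
    q=X[m]; rr=cv2.minAreaRect((q[:,:2]*1000).astype(np.float32)); print(n,len(q),q.mean(0).round(4),np.median(q[:,2]),rr)
    for k,c in (('r',(.499,-.115)),('b',(.531,-.228))):
        m=(X[...,2]>.045)&(X[...,2]<.058)&(np.hypot(X[...,0]-c[0],X[...,1]-c[1])<.04)&(d>0); print(k,X[m].mean(0).round(4),m.sum())
E
```

```text
round [ 0.4971 -0.1156  0.052 ] [ 0.4971 -0.1155  0.0529]
sq [ 0.5142 -0.1715  0.052 ] [ 0.5142 -0.1717  0.051 ]
bar [ 0.5293 -0.2302  0.052 ] [ 0.5293 -0.2306  0.0501]
grip [ 0.6389 -0.1346  0.23  ] [ 0.6391 -0.1347  0.229 ]
base1 [ 0.7224 -0.2118  0.04  ] [ 0.7312 -0.2198  0.002 ]
base2 [ 0.6694 -0.0326  0.04  ] [ 0.6702 -0.0327  0.035 ]
base3 [ 0.4851 -0.2748  0.04  ] [ 4.838e-01 -2.862e-01 -4.000e-04]
base4 [ 0.4383 -0.098   0.04  ] [ 0.4379 -0.0984  0.0362]
15.590228362066526 [ 0.581  -0.1533] [[-2.6, 0.5], [-3.5, -1.4], [-2.5, -0.5], [-0.1, -2.6], [4.5, 0.6], [6.5, 4.4], [1.0, -3.6], [-3.2, 2.6]]
grip [ 0.6388 -0.1372]
round [ 0.4945 -0.1151]
sq [ 0.5107 -0.1729]
bar [ 0.5268 -0.2307]
top 527 [ 0.6404 -0.1361  0.2278] 0.22842787886621246 ((641.3901977539062, -137.18943786621094), (59.68714904785156, 21.04435920715332), 15.496689796447754)
r [ 0.4972 -0.1155  0.051 ] 274
b [ 0.5295 -0.2303  0.0509] 381
scene 437 [ 0.6488 -0.1345  0.2289] 0.2297260115964556 ((645.0333251953125, -135.85939025878906), (61.0245246887207, 20.025365829467773), 15.95860767364502)
r [ 0.5017 -0.1137  0.0512] 234
b [ 0.5345 -0.2286  0.0516] 309
```

```bash
cat >> h.py <<'E'
from scipy.spatial.transform import Rotation as Ro
YAW=np.radians(15.7); LO=np.array([.5862,-.1523])
def lampw(x,y): return LO+np.array([np.cos(YAW)*x-np.sin(YAW)*y,np.sin(YAW)*x+np.cos(YAW)*y])
def goto(pos,ydeg):
    s=r.get_state(); R=Ro.from_euler('xyz',s['eef_rot'],degrees=True)
    best=None
    for k in (0,180):
        a=np.radians(ydeg+k); y=np.array([np.cos(a),np.sin(a),0]); x=np.array([0,0,-1.]); z=np.cross(x,y)
        T=Ro.from_matrix(np.stack([x,y,z],1)); w=(R.inv()*T).as_rotvec()
        if best is None or np.linalg.norm(w)<np.linalg.norm(best): best=w
    yy=R.as_matrix()[:,1]
    print('t',round(s['time_s'],2),'tcp',s['tcp_pos'].round(4),'ydir',round(np.degrees(np.arctan2(yy[1],yy[0])),2),'F',s['contact_force'].round(1),'w',round(s['gripper_width'],4),'J6',s['joints'].round(1))
    print('shift units',(R.inv().apply(np.array(pos)-s['tcp_pos'])/.02).round(2),'turn units',(best/.08).round(2))
E
python3 - <<'E'
from h import *
g=lampw(.06,0);print(g,lampw(-.073,.06),lampw(-.073,-.06))
goto([*g,.29],105.7); print(r.get_state()['tcp_pos'])
E
```

```text
[ 0.6439615  -0.13606397] [ 0.49968748 -0.11429233] [ 0.53215953 -0.22981534]
t 0.9 tcp [ 0.3044 -0.6025  0.2376] ydir 116.8 F [ 0.5 -0.3 -0.2] w 0.0879 J6 [-46.7  20.5   0.7   0.  -70.1 -16.5]
shift units [-2.62 13.16 25.67] turn units [2.42 0.   0.  ]
[ 0.30435022 -0.6024657   0.23759161]
```

>>> arm_command:
  plan:
    - {"dx":-0.9,"wx":0.8}
    - {"dx":-0.9,"wx":0.8}
    - {"dx":-0.8,"wx":0.8}
    - {}
    - {}
  fingers: -1
  force: 30

```text
schema error: expected keys dx, dy, dz, wx, wy, wz
```

```bash
python3 -c "
from h import *
goto([*lampw(.06,0),.29],105.7)"
```

```text
t 0.9 tcp [ 0.3044 -0.6025  0.2376] ydir 116.8 F [ 0.5 -0.3 -0.2] w 0.0879 J6 [-46.7  20.5   0.7   0.  -70.1 -16.5]
shift units [-2.62 13.16 25.67] turn units [2.42 0.   0.  ]
```

>>> arm_command:
  plan:
    - {"dx":-0.9,"dy":0,"dz":0,"wx":0.8,"wy":0,"wz":0}
    - {"dx":-0.9,"dy":0,"dz":0,"wx":0.8,"wy":0,"wz":0}
    - {"dx":-0.9,"dy":0,"dz":0,"wx":0.8,"wy":0,"wz":0}
    - {"dx":0,"dy":0,"dz":0,"wx":0,"wy":0,"wz":0}
    - {"dx":0,"dy":0,"dz":0,"wx":0,"wy":0,"wz":0}
  fingers: -1
  force: 30

```text
time_s: 1.32
tcp_pos: [0.3039, -0.6019, 0.2923]
eef_rot: [110.2, 89.8, 125.5]
contact_force: [-0.7, 0.2, -0.2]
gripper_width: 0.088
```

```bash
python3 -c "
from h import *
goto([*lampw(.06,0),.29],105.7)"
```

```text
t 1.32 tcp [ 0.3039 -0.6019  0.2923] ydir 105.3 F [-0.7  0.2 -0.2] w 0.088 J6 [-46.7  19.1   5.6  -0.  -76.7 -28. ]
shift units [ 0.14 17.98 22.54] turn units [-0.09 -0.01 -0.04]
```

>>> arm_command:
  plan:
    - {"dx":0,"dy":0.8,"dz":1,"wx":0,"wy":0,"wz":0}
    - {"dx":0,"dy":0.8,"dz":1,"wx":0,"wy":0,"wz":0}
    - {"dx":0,"dy":0.8,"dz":1,"wx":0,"wy":0,"wz":0}
    - {"dx":0,"dy":0.8,"dz":1,"wx":0,"wy":0,"wz":0}
    - {"dx":0,"dy":0.8,"dz":1,"wx":0,"wy":0,"wz":0}
    - {"dx":0,"dy":0.8,"dz":1,"wx":0,"wy":0,"wz":0}
    - {"dx":0,"dy":0.8,"dz":1,"wx":0,"wy":0,"wz":0}
    - {"dx":0,"dy":0.8,"dz":1,"wx":0,"wy":0,"wz":0}
    - {"dx":0,"dy":0.8,"dz":1,"wx":0,"wy":0,"wz":0}
    - {"dx":0,"dy":0.8,"dz":1,"wx":0,"wy":0,"wz":0}
    - {"dx":0,"dy":0.8,"dz":1,"wx":0,"wy":0,"wz":0}
    - {"dx":0,"dy":0.8,"dz":1,"wx":0,"wy":0,"wz":0}
    - {"dx":0,"dy":0.8,"dz":1,"wx":0,"wy":0,"wz":0}
    - {"dx":0,"dy":0.8,"dz":1,"wx":0,"wy":0,"wz":0}
    - {"dx":0,"dy":0.8,"dz":1,"wx":0,"wy":0,"wz":0}
    - {"dx":0,"dy":0.8,"dz":1,"wx":0,"wy":0,"wz":0}
    - {"dx":0,"dy":0.8,"dz":1,"wx":0,"wy":0,"wz":0}
    - {"dx":0,"dy":0.8,"dz":1,"wx":0,"wy":0,"wz":0}
    - {"dx":0,"dy":0,"dz":0,"wx":0,"wy":0,"wz":0}

```text
time_s: 2.9
tcp_pos: [0.5806, -0.2089, 0.2818]
eef_rot: [127.1, 89.3, 143.0]
contact_force: [0.5, -0.5, -1.7]
gripper_width: 0.0875
```

```bash
python3 -c "
from h import *
goto([*lampw(.06,0),.29],105.7)
p,d=r.capture('wrist'); save(p,'w1.png')
s=r.spot_point('wrist','lamp_grip'); print([(o['score'],o['centre']) for o in s])
print(cam('wrist')[5])
"
```

```text
t 2.9 tcp [ 0.5806 -0.2089  0.2818] ydir 105.91 F [ 0.5 -0.5 -1.7] w 0.0875 J6 [ -1.9  14.2  -2.3  -0.4 -74.1 -72. ]
shift units [-0.41  2.64  4.04] turn units [ 0.05 -0.1  -0.13]
[(0.8, [350.9, 320.8])]
{'vertical_fov': 65.50910115545976, 'cx': 283.4463270621308, 'cy': 209.132011683182, 'R': array([[-0.27204119,  0.96223784,  0.00958785],
       [ 0.92431617,  0.25852292,  0.28072319],
       [ 0.2676438 ,  0.08523047, -0.95974088]]), 't': array([ 0.35791006, -0.52765557,  0.29707062])}
```

View pics/w1.png

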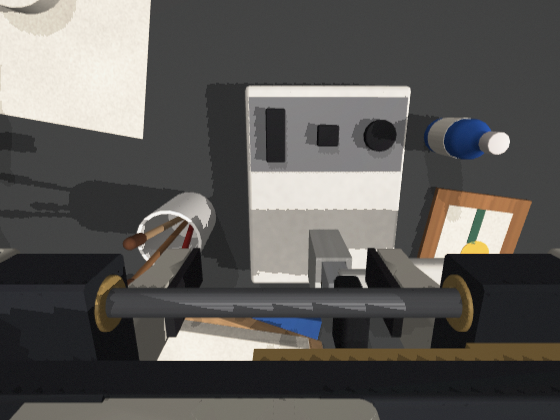

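The wrist view shows the keys at (276,135), (328,136) and (380,136), with the grip under the gripper rod at about (350,300). I move above the grip and cross-check the lamp pose with this view.

>>> arm_command:
  plan:
    - {"dx":-0.1,"dy":0.65,"dz":1,"wx":0,"wy":0,"wz":0}
    - {"dx":-0.1,"dy":0.65,"dz":1,"wx":0,"wy":0,"wz":0}
    - {"dx":-0.1,"dy":0.65,"dz":1,"wx":0,"wy":0,"wz":0}
    - {"dx":-0.1,"dy":0.65,"dz":1,"wx":0,"wy":-0.1,"wz":-0.1}
    - {"dx":0,"dy":0,"dz":0,"wx":0,"wy":0,"wz":0}

```text
time_s: 3.42
tcp_pos: [0.6408, -0.1411, 0.2891]
eef_rot: [137.4, 89.8, 153.0]
contact_force: [0.1, -0.9, -0.1]
gripper_width: 0.0878
```

```bash
python3 -c "
from h import *
p,d=r.capture('wrist'); save(p,'w2.png')
for q,z in (('lamp_grip',.2075),('round_key_top',.052),('square_key_top',.052),('bar_key_top',.052)):
  for o in r.spot_point('wrist',q)[:1]: print(q,o['score'],np.round(o['centre']),px_z('wrist',*o['centre'],z).round(4))
print(lampw(-.073,.06),lampw(-.073,0),lampw(-.073,-.06))
goto([*lampw(.06,0),.204],105.7)
"
```

```text
lamp_grip 0.8 [288. 230.] [ 0.6452 -0.1379  0.2075]
round_key_top 0.64 [344.  64.] [ 0.4981 -0.1131  0.052 ]
square_key_top 0.8 [285.  65.] [ 0.5161 -0.1749  0.052 ]
bar_key_top 0.63 [233.  64.] [ 0.5306 -0.2298  0.052 ]
[ 0.49968748 -0.11429233] [ 0.5159235  -0.17205383] [ 0.53215953 -0.22981534]
t 3.67 tcp [ 0.6384 -0.1437  0.2894] ydir 105.51 F [-0.4 -0.1  0.3] w 0.0879 J6 [  4.3  17.3   2.7  -0.1 -75.7 -78.8]
shift units [4.27 0.28 0.38] turn units [-0.04 -0.04 -0.03]
```

View pics/w2.png

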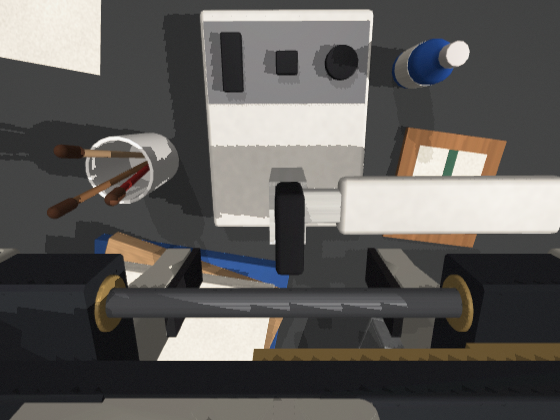

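All three cameras agree within about 3 mm, and the grip (289,228) is centred between the fingers. I descend and close.

>>> arm_command:
  plan:
    - {"dx":0,"dy":0.2,"dz":0.2,"wx":0,"wy":0,"wz":0}
    - {"dx":0.8,"dy":0,"dz":0.05,"wx":0,"wy":0,"wz":0}
    - {"dx":0.8,"dy":0,"dz":0,"wx":0,"wy":0,"wz":0}
    - {"dx":0.8,"dy":0,"dz":0,"wx":0,"wy":0,"wz":0}
    - {"dx":0.8,"dy":0,"dz":0,"wx":0,"wy":0,"wz":0}
    - {"dx":0.8,"dy":0,"dz":0,"wx":0,"wy":0,"wz":0}
    - {"dx":0,"dy":0,"dz":0,"wx":0,"wy":0,"wz":0}

```text
time_s: 4.25
tcp_pos: [0.6407, -0.1423, 0.2097]
eef_rot: [36.9, 89.9, 52.0]
contact_force: [-0.7, -0.3, -0.7]
gripper_width: 0.0877
```

```bash
python3 -c "
from h import *
goto([*lampw(.06,0),.204],105.7)
p,d=r.capture('wrist'); save(p,'w3.png')
goto([*lampw(.06,0),.204],105.7)
"
```

```text
t 4.25 tcp [ 0.6407 -0.1423  0.2097] ydir 105.15 F [-0.7 -0.3 -0.7] w 0.0877 J6 [  4.4  19.8  -4.1  -0.1 -66.  -79.2]
shift units [0.28 0.26 0.24] turn units [-0.12  0.02 -0.02]
t 4.3 tcp [ 0.6415 -0.1425  0.2116] ydir 105.17 F [ 0.8 -1.  -0.3] w 0.0873 J6 [  4.4  19.7  -4.   -0.1 -66.1 -79.2]
shift units [0.38 0.28 0.2 ] turn units [-0.12  0.04 -0.  ]
```

View pics/w3.png

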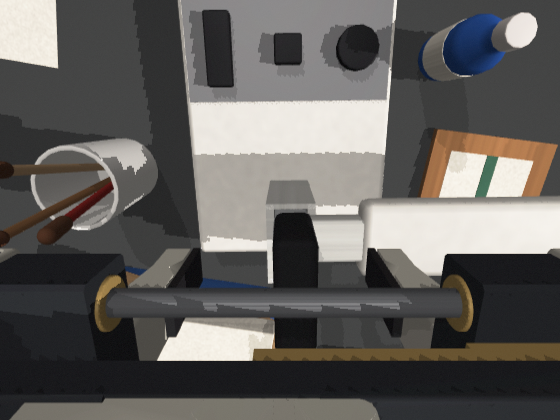

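The grip at column 296 sits slightly right of the finger middle (285), which matches the computed offset. I correct that and then close.

>>> arm_command:
  plan:
    - {"dx":0.3,"dy":0.25,"dz":0.2,"wx":-0.1,"wy":0,"wz":0}
    - {"dx":0,"dy":0,"dz":0,"wx":0,"wy":0,"wz":0}

```text
time_s: 4.47
tcp_pos: [0.6448, -0.1371, 0.2072]
eef_rot: [-7.4, 89.7, 8.3]
contact_force: [0.5, -0.8, -0.7]
gripper_width: 0.0881
```

>>> arm_command:
  plan:
    - {"dx":0,"dy":0,"dz":0,"wx":0,"wy":0,"wz":0}
    - {"dx":0,"dy":0,"dz":0,"wx":0,"wy":0,"wz":0}
    - {"dx":0,"dy":0,"dz":0,"wx":0,"wy":0,"wz":0}
    - {"dx":0,"dy":0,"dz":0,"wx":0,"wy":0,"wz":0}
    - {"dx":0,"dy":0,"dz":0,"wx":0,"wy":0,"wz":0}
    - {"dx":0,"dy":0,"dz":0,"wx":0,"wy":0,"wz":0}
    - {"dx":0,"dy":0,"dz":0,"wx":0,"wy":0,"wz":0}
    - {"dx":0,"dy":0,"dz":0,"wx":0,"wy":0,"wz":0}
  fingers: 1
  force: 40

```text
time_s: 5.13
tcp_pos: [0.6468, -0.1368, 0.2116]
eef_rot: [-13.7, 89.3, 2.0]
contact_force: [-0.1, 0.1, 0.2]
gripper_width: 0.0397
```

```bash
python3 -c "
from h import *
goto([*lampw(.06,0),.204],105.7)
r.capture('wrist')
goto([*lampw(.06,0),.204],105.7)
"
```

```text
t 5.13 tcp [ 0.6468 -0.1368  0.2116] ydir 105.68 F [-0.1  0.1  0.2] w 0.0397 J6 [  4.9  19.8  -3.9   0.  -65.6 -79.3]
shift units [ 0.38  0.08 -0.13] turn units [-0.01  0.14  0.03]
t 5.18 tcp [ 0.6468 -0.1368  0.2116] ydir 105.67 F [-0.1 -0.3 -0.7] w 0.0356 J6 [  4.9  19.8  -3.9   0.  -65.6 -79.3]
shift units [ 0.38  0.08 -0.13] turn units [-0.01  0.14  0.04]
```

>>> arm_command:
  plan:
    - {"dx":0.3,"dy":0,"dz":0,"wx":0,"wy":0,"wz":0}
    - {"dx":0,"dy":0,"dz":0,"wx":0,"wy":0,"wz":0}
    - {"dx":0,"dy":0,"dz":0,"wx":0,"wy":0,"wz":0}
    - {"dx":0,"dy":0,"dz":0,"wx":0,"wy":0,"wz":0}
    - {"dx":0,"dy":0,"dz":0,"wx":0,"wy":0,"wz":0}
    - {"dx":0,"dy":0,"dz":0,"wx":0,"wy":0,"wz":0}

```text
time_s: 5.68
tcp_pos: [0.6464, -0.1352, 0.2049]
eef_rot: [-3.4, 89.4, 12.3]
contact_force: [-1.0, 0.2, 1.7]
gripper_width: 0.0196
```

```bash
python3 -c "
from h import *
goto([*lampw(.06,0),.204],105.7)
r.capture('wrist')
goto([*lampw(.06,0),.204],105.7)
"
```

```text
t 5.68 tcp [ 0.6464 -0.1352  0.2049] ydir 105.72 F [-1.   0.2  1.7] w 0.0196 J6 [  5.   20.   -4.4  -0.1 -64.9 -79.3]
shift units [ 0.04 -0.01 -0.13] turn units [0.01 0.14 0.01]
t 5.73 tcp [ 0.6464 -0.1352  0.2049] ydir 105.72 F [0.6 0.4 2.3] w 0.0196 J6 [  5.   20.   -4.4  -0.1 -64.9 -79.3]
shift units [ 0.05 -0.01 -0.13] turn units [0.   0.14 0.01]
```

Gripped at a width of 19.6 mm. I lift in stages.

>>> arm_command:
  plan:
    - {"dx":-0.4,"dy":0,"dz":0,"wx":0,"wy":0,"wz":0}
    - {"dx":-0.4,"dy":0,"dz":0,"wx":0,"wy":0,"wz":0}
    - {"dx":-0.4,"dy":0,"dz":0,"wx":0,"wy":0,"wz":0}
    - {"dx":-0.4,"dy":0,"dz":0,"wx":0,"wy":0,"wz":0}
    - {"dx":-0.4,"dy":0,"dz":0,"wx":0,"wy":0,"wz":0}
    - {"dx":0,"dy":0,"dz":0,"wx":0,"wy":0,"wz":0}

```text
time_s: 6.23
tcp_pos: [0.6462, -0.1352, 0.2308]
eef_rot: [69.3, 89.7, 84.9]
contact_force: [0.2, 1.3, -5.4]
gripper_width: 0.0198
```

```bash
python3 -c "
from h import *
goto([*lampw(.06,0),.204+.085],105.7)
"
```

```text
t 6.23 tcp [ 0.6462 -0.1352  0.2308] ydir 105.55 F [ 0.2  1.3 -5.4] w 0.0198 J6 [  4.9  19.4  -1.7  -0.4 -68.8 -79.2]
shift units [-2.91  0.   -0.11] turn units [-0.03  0.03 -0.07]
```

>>> arm_command:
  plan:
    - {"dx":-0.4,"dy":0,"dz":0,"wx":0,"wy":0,"wz":0}
    - {"dx":-0.4,"dy":0,"dz":0,"wx":0,"wy":0,"wz":0}
    - {"dx":-0.4,"dy":0,"dz":0,"wx":0,"wy":0,"wz":0}
    - {"dx":-0.4,"dy":0,"dz":0,"wx":0,"wy":0,"wz":0}
    - {"dx":-0.4,"dy":0,"dz":0,"wx":0,"wy":0,"wz":0}

```text
time_s: 6.65
tcp_pos: [0.6461, -0.1352, 0.2588]
eef_rot: [123.6, 89.3, 139.0]
contact_force: [6.9, -4.3, -13.1]
gripper_width: 0.0197
```

```bash
python3 -c "
from h import *
p,d=r.capture('scene'); save(p,'s2.png')
goto([*lampw(.06,0),.291],105.7)
"
```

```text
t 6.7 tcp [ 0.6461 -0.1352  0.2613] ydir 105.47 F [ 0.6  2.2 -5.7] w 0.0201 J6 [  4.8  18.8   1.4  -0.5 -73.1 -79.2]
shift units [-1.48  0.   -0.13] turn units [-0.05 -0.08 -0.12]
```

>>> arm_command:
  plan:
    - {"dx":-0.4,"dy":0,"dz":0,"wx":0,"wy":0,"wz":0}
    - {"dx":-0.4,"dy":0,"dz":0,"wx":0,"wy":0,"wz":0}
    - {"dx":-0.3,"dy":0,"dz":0,"wx":0,"wy":0,"wz":0}
    - {"dx":0,"dy":0,"dz":0,"wx":0,"wy":0,"wz":0}

```text
time_s: 7.03
tcp_pos: [0.6461, -0.1352, 0.2796]
eef_rot: [130.8, 89.1, 146.2]
contact_force: [-0.8, 1.2, -0.3]
gripper_width: 0.0194
```

```bash
python3 -c "
from h import *
p,d=r.capture('scene'); save(p,'s3.png')
p=cv2.imread('pics/s3.png'); cv2.imwrite('pics/s3c.png',cv2.resize(p[130:300,100:330],None,fx=3.4,fy=3.4))
goto([*lampw(.06,0),.291],105.7)
"
```

```text
t 7.08 tcp [ 0.6461 -0.1352  0.2794] ydir 105.44 F [ 0.8 -0.2 -5.1] w 0.0198 J6 [  4.7  18.4   3.3  -0.6 -75.5 -79.2]
shift units [-0.58 -0.01 -0.12] turn units [-0.06 -0.13 -0.15]
```

View pics/s3c.png

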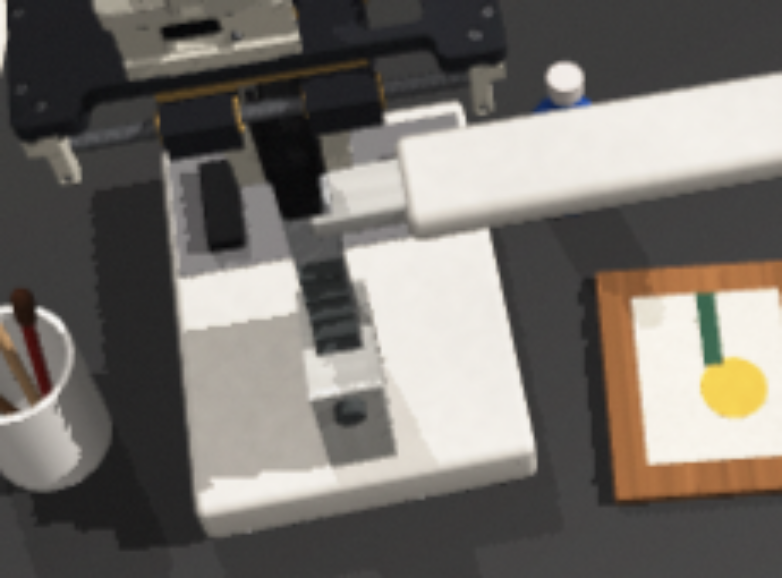

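The picture shows the grip still held and 3–4 teeth out of the housing (crop (330,300)). The estimated joint value is 0.0745, so a little more is needed.

>>> arm_command:
  plan:
    - {"dx":-0.3,"dy":0,"dz":0,"wx":0,"wy":0,"wz":0}
    - {"dx":-0.3,"dy":0,"dz":0,"wx":0,"wy":0,"wz":0}
    - {"dx":-0.1,"dy":0,"dz":0,"wx":0,"wy":0,"wz":0}

```text
time_s: 7.33
tcp_pos: [0.6461, -0.1351, 0.2925]
eef_rot: [130.8, 89.0, 146.2]
contact_force: [8.3, -5.4, -24.0]
gripper_width: 0.02
```

```bash
python3 -c "
from h import *
p,d=r.capture('scene'); save(p,'s4.png')
p=cv2.imread('pics/s4.png'); cv2.imwrite('pics/s4c.png',cv2.resize(p[130:300,100:330],None,fx=3.4,fy=3.4))
for i in range(3):
  print(r.get_state()['tcp_pos']); r.capture('top')
goto([*lampw(.06,0),.291],105.7)
"
```

```text
[ 0.64605933 -0.13518151  0.29232424]
[ 0.64606015 -0.13516593  0.29228821]
[ 0.64607449 -0.13517441  0.29231298]
t 7.53 tcp [ 0.6461 -0.1352  0.2923] ydir 105.44 F [  4.4  -2.7 -15.5] w 0.0197 J6 [  4.7  18.2   4.5  -0.6 -77.1 -79.1]
shift units [ 0.07 -0.02 -0.11] turn units [-0.06 -0.14 -0.16]
```

View pics/s4c.png

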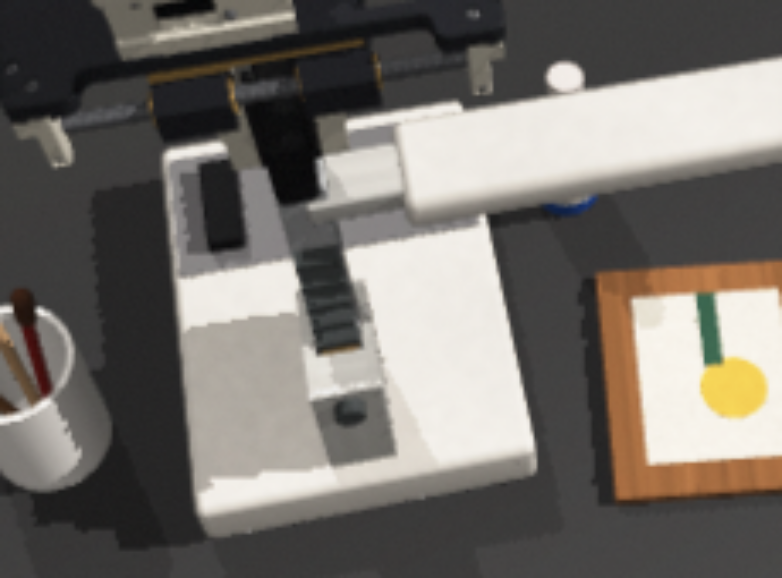

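Four teeth seem visible with a gap below (crop y≈350). I verify the height from depth on the lamp head before releasing.

```bash
cat >> h.py <<'E'
def headz():
    for n in ('scene','top'):
        p,d=r.capture(n); np.save(n+'_l.npy',d)
        for lab,DD in (('start',np.load(n+'0.npy')),('now',d)):
            f,cx,cy,Rc,t,_=cam(n); v,u=np.mgrid[0:420,0:560]
            X=(np.stack([(u-cx)/f*DD,(v-cy)/f*DD,DD],-1)-t)@Rc
            c=lampw(.06,.145); e=X[...,:2]-c; a=e@[np.cos(YAW),np.sin(YAW)]; b=e@[-np.sin(YAW),np.cos(YAW)]
            m=(abs(a)<.018)&(abs(b)<.08)&(X[...,2]>.13)&(X[...,2]<.3)&(DD>0)
            print(n,lab,m.sum(),np.median(X[m][:,2]).round(4))
E
python3 -c "
from h import *
headz(); goto([*lampw(.06,0),.291],105.7)"
```

```text
scene start 1579 0.1634
scene now 1817 0.2506
top start 2003 0.162
top now 1517 0.2493
t 7.63 tcp [ 0.6461 -0.1352  0.2923] ydir 105.44 F [  4.6  -1.8 -14.2] w 0.0203 J6 [  4.7  18.2   4.5  -0.6 -77.1 -79.1]
shift units [ 0.07 -0.02 -0.11] turn units [-0.06 -0.14 -0.16]
```

Joint is 0.087 by both cameras, safely past the fourth click and below the fifth. I ease down and release.

>>> arm_command:
  plan:
    - {"dx":0.2,"dy":0,"dz":0,"wx":0,"wy":0,"wz":0}
    - {"dx":0.1,"dy":0,"dz":0,"wx":0,"wy":0,"wz":0}

```text
time_s: 7.8
tcp_pos: [0.6461, -0.1352, 0.2878]
eef_rot: [129.7, 89.1, 145.2]
contact_force: [0.9, -0.5, -5.5]
gripper_width: 0.02
```

>>> arm_command:
  plan:
    - {"dx":0,"dy":0,"dz":0,"wx":0,"wy":0,"wz":0}
    - {"dx":0,"dy":0,"dz":0,"wx":0,"wy":0,"wz":0}
    - {"dx":0,"dy":0,"dz":0,"wx":0,"wy":0,"wz":0}
    - {"dx":0,"dy":0,"dz":0,"wx":0,"wy":0,"wz":0}
    - {"dx":0,"dy":0,"dz":0,"wx":0,"wy":0,"wz":0}
    - {"dx":0,"dy":0,"dz":0,"wx":0,"wy":0,"wz":0}
    - {"dx":0,"dy":0,"dz":0,"wx":0,"wy":0,"wz":0}
    - {"dx":0,"dy":0,"dz":0,"wx":0,"wy":0,"wz":0}
  fingers: -0.2

```text
time_s: 8.47
tcp_pos: [0.6452, -0.1357, 0.2949]
eef_rot: [117.4, 89.4, 132.8]
contact_force: [-0.4, 1.2, -1.3]
gripper_width: 0.0522
```

```bash
python3 -c "
from h import *
headz(); goto([*lampw(.06,0),.36],105.7)"
```

```text
scene start 1579 0.1634
scene now 1786 0.2433
top start 2003 0.162
top now 1500 0.2419
t 8.57 tcp [ 0.6452 -0.1357  0.2947] ydir 105.4 F [ 0.3 -0.   0.3] w 0.0531 J6 [  4.7  17.8   4.3  -0.5 -76.9 -79.2]
shift units [-3.26  0.03 -0.08] turn units [-0.06 -0.06 -0.12]
```

Column rests at 0.080 and is released. I rise, then back off toward the keys.

>>> arm_command:
  plan:
    - {"dx":-1,"dy":0,"dz":0,"wx":0,"wy":0,"wz":0}
    - {"dx":-1,"dy":0,"dz":0,"wx":0,"wy":0,"wz":0}
    - {"dx":-1,"dy":0,"dz":0,"wx":0,"wy":0,"wz":0}
    - {"dx":-0.8,"dy":0,"dz":-1,"wx":0,"wy":0,"wz":0}
    - {"dx":0,"dy":0,"dz":-1,"wx":0,"wy":0,"wz":0}
    - {"dx":0,"dy":0,"dz":-1,"wx":0,"wy":0,"wz":0}
    - {"dx":0,"dy":0,"dz":-1,"wx":0,"wy":0,"wz":0}
    - {"dx":0,"dy":0,"dz":-1,"wx":0,"wy":0,"wz":0}
    - {"dx":0,"dy":0,"dz":-1,"wx":0,"wy":0,"wz":0}
    - {"dx":0,"dy":0,"dz":-1,"wx":0,"wy":0,"wz":0}

```text
time_s: 9.4
tcp_pos: [0.508, -0.1737, 0.3711]
eef_rot: [137.8, 89.0, 153.3]
contact_force: [0.1, -0.1, 0.2]
gripper_width: 0.0524
```

>>> arm_command:
  plan:
    - {"dx":0,"dy":0,"dz":0,"wx":-1,"wy":0,"wz":0}
    - {"dx":0,"dy":0,"dz":0,"wx":-1,"wy":0,"wz":0}
    - {"dx":0,"dy":0,"dz":0,"wx":-1,"wy":0,"wz":0}
    - {"dx":0,"dy":0,"dz":0,"wx":-1,"wy":0,"wz":0}
    - {"dx":0,"dy":0,"dz":0,"wx":-1,"wy":0,"wz":0}
    - {"dx":0,"dy":0,"dz":0,"wx":-1,"wy":0,"wz":0}
    - {"dx":0,"dy":0,"dz":0,"wx":-1,"wy":0,"wz":0}
    - {"dx":0,"dy":0,"dz":0,"wx":-1,"wy":0,"wz":0}
    - {"dx":0,"dy":0,"dz":0,"wx":-1,"wy":0,"wz":0}
    - {"dx":0,"dy":0,"dz":0,"wx":-1,"wy":0,"wz":0}
    - {"dx":0,"dy":0,"dz":0,"wx":-1,"wy":0,"wz":0}
    - {"dx":0,"dy":0,"dz":0,"wx":-1,"wy":0,"wz":0}
    - {"dx":0,"dy":0,"dz":0,"wx":-1,"wy":0,"wz":0}
    - {"dx":0,"dy":0,"dz":0,"wx":-1,"wy":0,"wz":0}
    - {"dx":0,"dy":0,"dz":0,"wx":-1,"wy":0,"wz":0}
    - {"dx":0,"dy":0,"dz":0,"wx":-1,"wy":0,"wz":0}
    - {"dx":0,"dy":0,"dz":0,"wx":-1,"wy":0,"wz":0}
    - {"dx":0,"dy":0,"dz":0,"wx":-1,"wy":0,"wz":0}
    - {"dx":0,"dy":0,"dz":0,"wx":-1,"wy":0,"wz":0}
  fingers: 1
  force: 10

```text
time_s: 10.98
tcp_pos: [0.502, -0.1751, 0.3737]
eef_rot: [38.5, 89.2, 145.1]
contact_force: [0.7, 0.4, -0.5]
gripper_width: 0.0005
```

```bash
python3 -c "
from h import *
goto([*lampw(-.081,.06),.20],15.7)
p,d=r.capture('wrist'); save(p,'w5.png')
for q,z in (('round_key_top',.052),('square_key_top',.052),('bar_key_top',.052)):
  for o in r.spot_point('wrist',q)[:1]: print(q,o['score'],np.round(o['centre']),px_z('wrist',*o['centre'],z).round(4))
headz()
goto([*lampw(-.081,.06),.20],15.7)"
```

```text
t 10.98 tcp [ 0.502  -0.1751  0.3737] ydir -163.37 F [ 0.7  0.4 -0.5] w 0.0005 J6 [  1.6   3.9  -3.1  -0.5 -83.6  15.1]
shift units [ 8.71 -0.44  2.85] turn units [ 0.2   0.14 -0.11]
round_key_top 0.97 [273. 204.] [ 0.4979 -0.1144  0.052 ]
square_key_top 0.86 [272. 163.] [ 0.5162 -0.1735  0.052 ]
bar_key_top 0.62 [270. 122.] [ 0.534  -0.2282  0.052 ]
scene start 1579 0.1634
scene now 1783 0.2433
top start 2003 0.162
top now 0 nan
t 11.28 tcp [ 0.502  -0.1751  0.3737] ydir -163.74 F [-0.2  0.5  0.3] w 0.0004 J6 [  1.6   3.9  -3.1  -0.5 -83.6  14.8]
shift units [ 8.71 -0.42  2.86] turn units [ 0.12  0.14 -0.11]
  return _methods._mean(a, axis=axis, dtype=dtype,
  ret = ret.dtype.type(ret / rcount)
```

View pics/w5.png

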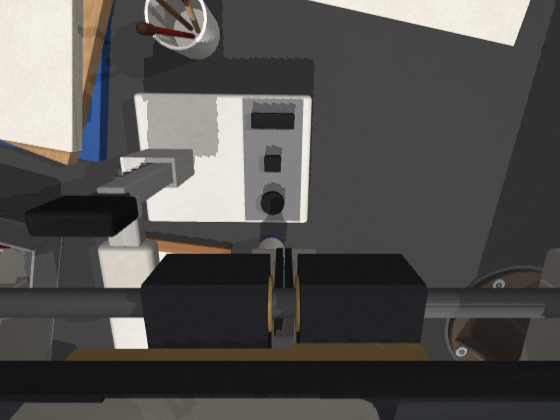

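>>> arm_command:
  plan:
    - {"dx":0,"dy":-0.15,"dz":0.95,"wx":0.1,"wy":0,"wz":0}
    - {"dx":0,"dy":-0.15,"dz":0.95,"wx":0,"wy":0.1,"wz":-0.1}
    - {"dx":0,"dy":-0.15,"dz":0.95,"wx":0,"wy":0,"wz":0}
    - {"dx":1,"dy":0,"dz":0,"wx":0,"wy":0,"wz":0}
    - {"dx":1,"dy":0,"dz":0,"wx":0,"wy":0,"wz":0}
    - {"dx":1,"dy":0,"dz":0,"wx":0,"wy":0,"wz":0}
    - {"dx":1,"dy":0,"dz":0,"wx":0,"wy":0,"wz":0}
    - {"dx":1,"dy":0,"dz":0,"wx":0,"wy":0,"wz":0}
    - {"dx":1,"dy":0,"dz":0,"wx":0,"wy":0,"wz":0}
    - {"dx":1,"dy":0,"dz":0,"wx":0,"wy":0,"wz":0}
    - {"dx":0,"dy":0,"dz":0,"wx":0,"wy":0,"wz":0}

```text
time_s: 12.2
tcp_pos: [0.4957, -0.115, 0.2307]
eef_rot: [-74.5, 89.7, 30.1]
contact_force: [-0.9, -0.5, -0.4]
gripper_width: 0.0005
```

```bash
python3 -c "
from h import *
goto([*lampw(-.081,.06),.09],15.7)
p,d=r.capture('scene'); save(p,'s6.png'); p=cv2.imread('pics/s6.png'); cv2.imwrite('pics/s6c.png',cv2.resize(p[70:280,80:360],None,fx=2.8,fy=2.8))
goto([*lampw(-.081,.06),.09],15.7)"
```

```text
t 12.2 tcp [ 0.4957 -0.115   0.2307] ydir -165.38 F [-0.9 -0.5 -0.4] w 0.0005 J6 [  9.    4.9 -20.6  -0.1 -64.1   5.7]
shift units [ 7.03  0.24 -0.04] turn units [-0.24  0.02  0.07]
t 12.25 tcp [ 0.4967 -0.1152  0.2328] ydir -165.34 F [-0.8  0.2  1.2] w 0.0007 J6 [  9.    4.9 -20.5  -0.1 -64.3   5.7]
shift units [ 7.14  0.29 -0.  ] turn units [-0.23  0.    0.09]
```

View pics/s6c.png

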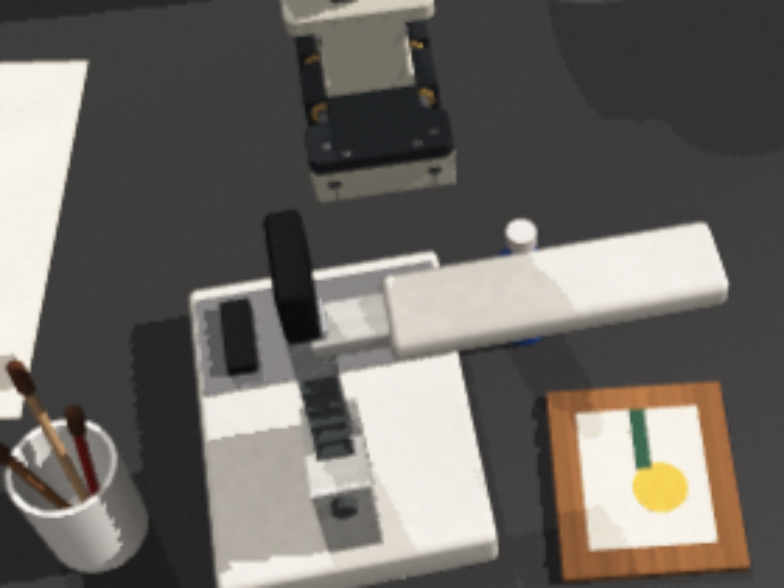

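The gripper, seen at crop (380,140), is clear of the head and grip; the bottle is free and four teeth show. I descend in stages.

>>> arm_command:
  plan:
    - {"dx":1,"dy":0.1,"dz":0,"wx":-0.2,"wy":0,"wz":0}
    - {"dx":1,"dy":0,"dz":0,"wx":0,"wy":0,"wz":0}
    - {"dx":1,"dy":0,"dz":0,"wx":0,"wy":0,"wz":0}
    - {"dx":1,"dy":0,"dz":0,"wx":0,"wy":0,"wz":0}
    - {"dx":1,"dy":0,"dz":0,"wx":0,"wy":0,"wz":0}
    - {"dx":1,"dy":0,"dz":0,"wx":0,"wy":0,"wz":0}
    - {"dx":1,"dy":0,"dz":0,"wx":0,"wy":0,"wz":0}
    - {"dx":0,"dy":0,"dz":0,"wx":0,"wy":0,"wz":0}

```text
time_s: 12.92
tcp_pos: [0.5075, -0.116, 0.1023]
eef_rot: [-104.9, 88.4, 0.5]
contact_force: [-1.6, 0.2, -1.3]
gripper_width: 0.0002
```

```bash
python3 -c "
from h import *
goto([*lampw(-.078,.06),.0565],15.7)
p,d=r.capture('wrist'); save(p,'w7.png')
goto([*lampw(-.078,.06),.0565],15.7)"
```

```text
t 12.92 tcp [ 0.5075 -0.116   0.1023] ydir -164.61 F [-1.6  0.2 -1.3] w 0.0002 J6 [  8.9  12.9 -30.3   0.3 -45.3   6.2]
shift units [2.27 0.67 0.2 ] turn units [-0.07 -0.09  0.34]
t 12.97 tcp [ 0.5087 -0.1161  0.1042] ydir -164.57 F [-0.1  0.6  0.9] w 0.0003 J6 [  8.9  12.8 -30.1   0.4 -45.4   6.2]
shift units [2.36 0.73 0.23] turn units [-0.06 -0.1   0.37]
```

View pics/w7.png

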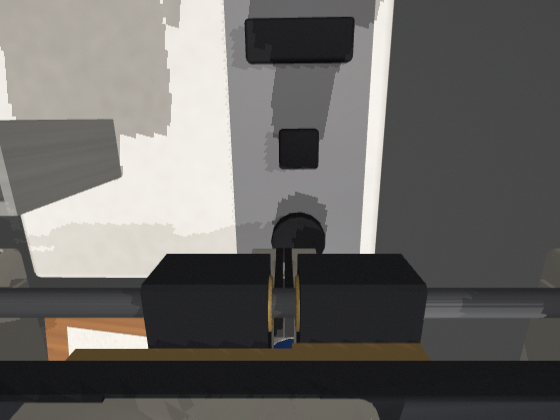

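The key's centre (298,238) is slightly right of the fingertips (285), as computed. I correct this and lower to just above the key.

>>> arm_command:
  plan:
    - {"dx":0,"dy":0.7,"dz":0.2,"wx":0,"wy":-0.1,"wz":0.35}
    - {"dx":0,"dy":0,"dz":0,"wx":0,"wy":0,"wz":0}
    - {"dx":0.7,"dy":0,"dz":0,"wx":0,"wy":0,"wz":0}
    - {"dx":0.7,"dy":0,"dz":0,"wx":0,"wy":0,"wz":0}
    - {"dx":0,"dy":0,"dz":0,"wx":0,"wy":0,"wz":0}

```text
time_s: 13.38
tcp_pos: [0.5028, -0.1158, 0.0858]
eef_rot: [-106.4, 89.0, -0.9]
contact_force: [-0.1, -0.7, -0.3]
gripper_width: 0.0003
```

```bash
python3 -c "
from h import *
goto([*lampw(-.076,.06),.0565],15.7)"
```

```text
t 13.38 tcp [ 0.5028 -0.1158  0.0858] ydir -164.53 F [-0.1 -0.7 -0.3] w 0.0003 J6 [  9.   14.1 -31.4   0.3 -43.6   6.3]
shift units [1.46 0.31 0.12] turn units [-0.05 -0.06  0.21]
```

>>> arm_command:
  plan:
    - {"dx":0.6,"dy":0.3,"dz":0.1,"wx":0,"wy":0,"wz":0.2}
    - {"dx":0.3,"dy":0.1,"dz":0,"wx":0,"wy":0,"wz":0}
    - {"dx":0,"dy":0,"dz":0,"wx":0,"wy":0,"wz":0}

```text
time_s: 13.63
tcp_pos: [0.4982, -0.1159, 0.071]
eef_rot: [-133.6, 89.4, -28.1]
contact_force: [-0.1, -0.1, 0.2]
gripper_width: 0.0002
```

```bash
python3 -c "
from h import *
goto([*lampw(-.076,.06),.0565],15.7)"
```

```text
t 13.63 tcp [ 0.4982 -0.1159  0.071 ] ydir -164.5 F [-0.1 -0.1  0.2] w 0.0002 J6 [  9.2  15.1 -32.6   0.5 -41.8   5.9]
shift units [0.72 0.06 0.06] turn units [-0.04 -0.09  0.09]
```

Tips are now about 8 mm above the round key and on target. Press.

>>> arm_command:
  plan:
    - {"dx":0.4,"dy":0,"dz":0,"wx":0,"wy":0,"wz":0}
    - {"dx":0.3,"dy":0,"dz":0,"wx":0,"wy":0,"wz":0}
    - {"dx":0.2,"dy":0,"dz":0,"wx":0,"wy":0,"wz":0}

```text
time_s: 13.88
tcp_pos: [0.4999, -0.1161, 0.0559]
eef_rot: [-130.7, 89.2, -25.1]
contact_force: [-25.1, 12.9, 77.3]
gripper_width: 0.0006
```

```bash
python3 -c "
from h import *
goto([*lampw(-.076,.06),.0565],15.7)"
```

```text
t 13.88 tcp [ 0.4999 -0.1161  0.0559] ydir -164.39 F [-25.1  12.9  77.3] w 0.0006 J6 [  9.2  16.4 -33.4   0.7 -39.5   5.9]
shift units [-0.03  0.14  0.09] turn units [-0.02 -0.11  0.13]
```

Bottomed out (77 N at the wrist). I back off gently, then rise.

>>> arm_command:
  plan:
    - {"dx":-0.1,"dy":0,"dz":0,"wx":0,"wy":0,"wz":0}

```text
time_s: 13.97
tcp_pos: [0.4998, -0.116, 0.0588]
eef_rot: [-132.4, 89.2, -26.7]
contact_force: [-3.5, 0.5, 4.6]
gripper_width: 0.0006
```

```bash
python3 -c "
from h import *
goto([*lampw(-.076,.06),.0565],15.7)"
```

```text
t 13.97 tcp [ 0.4998 -0.116   0.0588] ydir -164.35 F [-3.5  0.5  4.6] w 0.0006 J6 [  9.2  16.2 -33.3   0.7 -39.9   5.9]
shift units [0.11 0.13 0.08] turn units [-0.01 -0.11  0.12]
```

>>> arm_command:
  plan:
    - {"dx":-0.6,"dy":0,"dz":0,"wx":0,"wy":0,"wz":0}
    - {"dx":-1,"dy":0,"dz":0,"wx":0,"wy":0,"wz":0}
    - {"dx":-1,"dy":0,"dz":0,"wx":0,"wy":0,"wz":0}
    - {"dx":-0.5,"dy":0,"dz":-1,"wx":0,"wy":0,"wz":0}
    - {"dx":0,"dy":0,"dz":-1,"wx":0,"wy":0,"wz":0}
    - {"dx":0,"dy":0,"dz":-1,"wx":0,"wy":0,"wz":0}
    - {"dx":0,"dy":0,"dz":-1,"wx":0,"wy":0,"wz":0}
    - {"dx":0,"dy":0,"dz":-1,"wx":0,"wy":0,"wz":0}
    - {"dx":0,"dy":0,"dz":-0.8,"wx":0,"wy":0,"wz":0}
    - {"dx":0,"dy":0,"dz":0,"wx":0,"wy":0,"wz":0}

```text
time_s: 14.8
tcp_pos: [0.534, -0.2314, 0.125]
eef_rot: [-128.7, 88.9, -22.8]
contact_force: [0.3, -0.0, 0.9]
gripper_width: 0.0005
```

```bash
python3 -c "
from h import *
goto([*lampw(-.078,-.06),.060],15.7)
p,d=r.capture('wrist'); save(p,'w8.png')
goto([*lampw(-.078,-.06),.060],15.7)"
```

```text
t 14.8 tcp [ 0.534  -0.2314  0.125 ] ydir -164.07 F [ 0.3 -0.   0.9] w 0.0005 J6 [ -4.   16.9 -20.8   0.4 -51.3  19.6]
shift units [3.25 0.37 0.14] turn units [ 0.05 -0.14  0.18]
t 14.85 tcp [ 0.5335 -0.2305  0.1248] ydir -164.1 F [-0.8  0.2 -0.3] w 0.0006 J6 [ -3.9  16.8 -20.9   0.4 -51.3  19.5]
shift units [3.24 0.35 0.09] turn units [ 0.04 -0.14  0.18]
```

View pics/w8.png

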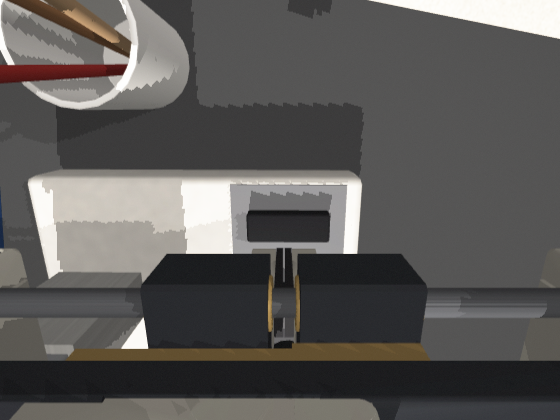

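The bar key, centred at (288,226), lies in line with the fingers. I descend.

>>> arm_command:
  plan:
    - {"dx":0.8,"dy":0.2,"dz":0.1,"wx":0,"wy":-0.1,"wz":0.2}
    - {"dx":0.8,"dy":0.2,"dz":0,"wx":0,"wy":0,"wz":0.1}
    - {"dx":0.8,"dy":0.1,"dz":0,"wx":0,"wy":0,"wz":0}
    - {"dx":0,"dy":0,"dz":0,"wx":0,"wy":0,"wz":0}

```text
time_s: 15.18
tcp_pos: [0.5226, -0.2301, 0.0743]
eef_rot: [102.8, 89.4, -151.4]
contact_force: [-0.9, 0.2, -0.6]
gripper_width: 0.0004
```

```bash
python3 -c "
from h import *
goto([*lampw(-.076,-.06),.058],15.7)
r.capture('scene')
goto([*lampw(-.076,-.06),.058],15.7)"
```

```text
t 15.18 tcp [ 0.5226 -0.2301  0.0743] ydir -164.17 F [-0.9  0.2 -0.6] w 0.0004 J6 [ -3.9  20.1 -24.1   0.4 -46.3  19.4]
shift units [ 0.81 -0.32 -0.11] turn units [ 0.03 -0.03 -0.13]
t 15.23 tcp [ 0.5235 -0.2303  0.0757] ydir -164.13 F [0.5 0.1 1.2] w 0.0006 J6 [ -3.9  20.1 -24.    0.5 -46.4  19.4]
shift units [ 0.88 -0.28 -0.09] turn units [ 0.04 -0.04 -0.12]
```

>>> arm_command:
  plan:
    - {"dx":0.2,"dy":-0.2,"dz":-0.1,"wx":0,"wy":0,"wz":-0.1}
    - {"dx":0.3,"dy":0,"dz":0,"wx":0,"wy":0,"wz":0}
    - {"dx":0.3,"dy":0,"dz":0,"wx":0,"wy":0,"wz":0}

```text
time_s: 15.48
tcp_pos: [0.5303, -0.2304, 0.0615]
eef_rot: [-149.3, 89.6, -43.3]
contact_force: [-1.0, 0.2, 3.0]
gripper_width: 0.0008
```

```bash
python3 -c "
from h import *
goto([*lampw(-.076,-.06),.058],15.7)"
```

```text
t 15.48 tcp [ 0.5303 -0.2304  0.0615] ydir -163.99 F [-1.   0.2  3. ] w 0.0008 J6 [ -4.   21.3 -24.4   0.3 -44.1  19.7]
shift units [0.17 0.06 0.  ] turn units [ 0.07 -0.07  0.04]
```

In contact at 3 N, so the key is part pressed. A bit further.

>>> arm_command:
  plan:
    - {"dx":0.2,"dy":0,"dz":0,"wx":0,"wy":0,"wz":0}
    - {"dx":0,"dy":0,"dz":0,"wx":0,"wy":0,"wz":0}

```text
time_s: 15.65
tcp_pos: [0.5304, -0.2304, 0.0575]
eef_rot: [-153.2, 89.6, -47.2]
contact_force: [-2.6, 0.1, 4.5]
gripper_width: 0.0004
```

```bash
python3 -c "
from h import *
goto([*lampw(-.076,-.06),.058],15.7)"
```

```text
t 15.65 tcp [ 0.5304 -0.2304  0.0575] ydir -163.96 F [-2.6  0.1  4.5] w 0.0004 J6 [ -3.9  21.6 -24.6   0.4 -43.6  19.7]
shift units [-0.03  0.06  0.  ] turn units [ 0.07 -0.07  0.04]
```

Near 5 N. One more small push to be sure it reaches the stop, then rise.

>>> arm_command:
  plan:
    - {"dx":0.1,"dy":0,"dz":0,"wx":0,"wy":0,"wz":0}

```text
time_s: 15.73
tcp_pos: [0.5305, -0.2305, 0.0568]
eef_rot: [-155.1, 89.6, -49.0]
contact_force: [-11.0, 7.9, 32.5]
gripper_width: 0.0003
```

```bash
python3 -c "
from h import *
goto([*lampw(-.076,-.06),.058],15.7)"
```

```text
t 15.73 tcp [ 0.5305 -0.2305  0.0568] ydir -163.92 F [-11.    7.9  32.5] w 0.0003 J6 [ -3.9  21.6 -24.6   0.4 -43.4  19.7]
shift units [-0.06  0.06  0.01] turn units [ 0.08 -0.08  0.04]
```

Bottomed at 32 N. Rise clear and check.

>>> arm_command:
  plan:
    - {"dx":-0.4,"dy":0,"dz":0,"wx":0,"wy":0,"wz":0}
    - {"dx":-1,"dy":0,"dz":0,"wx":0,"wy":0,"wz":0}
    - {"dx":-1,"dy":0,"dz":0,"wx":0,"wy":0,"wz":0}
    - {"dx":-1,"dy":0,"dz":0,"wx":0,"wy":0,"wz":0}
    - {"dx":-1,"dy":0,"dz":0,"wx":0,"wy":0,"wz":0}
    - {"dx":-1,"dy":0,"dz":0,"wx":0,"wy":0,"wz":0}
    - {"dx":-1,"dy":0,"dz":0,"wx":0,"wy":0,"wz":0}
    - {"dx":-1,"dy":0,"dz":0,"wx":0,"wy":0,"wz":0}
    - {"dx":-1,"dy":0,"dz":0,"wx":0,"wy":0,"wz":0}
    - {"dx":0,"dy":0,"dz":0,"wx":0,"wy":0,"wz":0}
    - {"dx":0,"dy":0,"dz":0,"wx":0,"wy":0,"wz":0}

```text
time_s: 16.65
tcp_pos: [0.5309, -0.2291, 0.2344]
eef_rot: [-134.3, 89.3, -28.2]
contact_force: [-0.4, 0.1, -0.4]
gripper_width: 0.0003
```

```bash
python3 -c "
from h import *
headz()
goto([*lampw(-.076,-.06),.058],15.7)
p,d=r.capture('scene'); save(p,'s9.png')
p,d=r.capture('wrist'); save(p,'w9.png')
f,cx,cy,Rc,t,_=cam('wrist'); v,u=np.mgrid[0:420,0:560]
X=(np.stack([(u-cx)/f*d,(v-cy)/f*d,d],-1)-t)@Rc
for k,y in (('r',.06),('s',0),('b',-.06)):
  c=lampw(-.073,y); m=(np.hypot(X[...,0]-c[0],X[...,1]-c[1])<.008)&(d>0)&(X[...,2]<.08); print(k,m.sum(),np.median(X[m][:,2]))
" 2>/dev/null
```

```text
scene start 1579 0.1634
scene now 1768 0.2433
top start 2003 0.162
top now 0 nan
t 16.75 tcp [ 0.5308 -0.2292  0.2339] ydir -163.89 F [-0.5  0.2 -0.3] w 0.0003 J6 [ -3.8  11.2 -12.8   0.3 -65.4  19.7]
shift units [8.8  0.16 0.03] turn units [ 0.09 -0.1   0.1 ]
r 1 0.051321163702721835
s 133 0.05176765916697072
b 182 0.05169983102389442
```

View pics/s9.png

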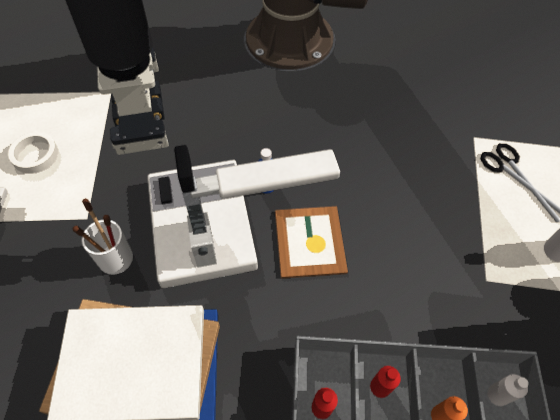

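View pics/w9.png

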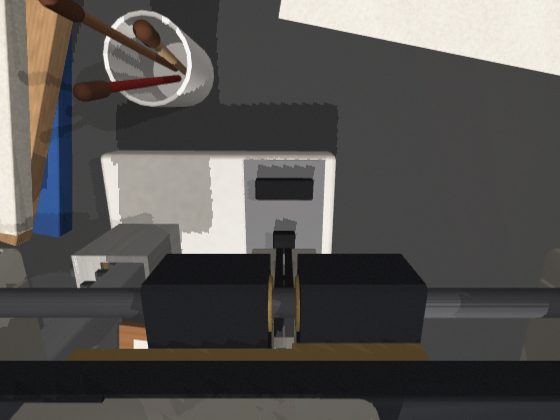

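The jar (107,247) and bottle (266,157) are upright. All keys are up (tops about 0.052), the column is at 0.080, and the gripper is clear. I hand in.

```bash
python3 -c "
from plant import r
print(r.close_job())"
```

```text
the job is handed in; nothing more can be done
None
```

The lamp is on its fourth notch, and both keys were pressed in the order you asked. I handed the job in at about 17 s of the 53 s allowed; no verdict was reported.

- **Column:** I raised it to about 0.087 m and let go. The lamp head then sat 80 mm above where it started: both fixed cameras showed this after release. At the end only the scene camera could, because the arm blocked the top view.
- **Round key:** It was pressed to its stop and came back up. This press was harder than I intended, peaking at about 77 N at the wrist against the 120 N limit, because I stepped down too far in one call.
- **Bar key:** It was pressed to its stop at about 32 N and came back up.
- **Final checks:** The last depth picture put all three key tops at about 0.051–0.052 m, so they are up. The round key was mostly hidden by the gripper, and its reading rests on a single pixel. The square key was not touched. The bottle and jar stand upright, and the gripper is clear of everything.

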